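# Park the heavy tool case in its bay

## Robot

A 6-joint arm with a two-finger parallel gripper is mounted at the origin on the work surface. World frame = base frame: x ahead of the robot, y to its left, z up, the work surface at z = 0. Lengths are in m, angles in rad, forces in N, time in s.
With the tool pointing down it reaches from about 0.375 to 0.9 m from the base axis. Payload 3.1 kg.
Tool frame: the origin (TCP) lies between the finger pads; the fingertips stand 17 mm ahead of it and the grasp point (between the pads) lies 2 mm behind it (arm.nose_length is the distance from the TCP to the fingertips, in m); z points along the fingers, y is the line along which they close (so a half turn about z gives the same grasp; the last joint's range is limited). The gripper opens to 87 mm and grips with 3 to 60 N. Pads are 19 mm wide; open, the fingers measure 117 mm over their backs; the gripper's body (75 mm by 190 mm) begins 51 mm behind the grasp point.
Start: joints at [1.02, 0.527, 1.433, -0, 1.181, -0.178], TCP at [0.228, 0.582, 0.24] pointing down, gripper open.
Joint ranges: [-3.08, 3.08], [-0.75, 2.2], [0.22, 2.44], [-1.43, 4.57], [0, 2.65], [-2.85, 2.85]. Speed limits (rad/s): [2.79, 2.79, 3.14, 3.14, 3.14, 3.14].

## Interface

Orientations are given as a unit quaternion [x, y, z, w].
In Python, from plant import status, get_image, camera_model, order, finder, arm gives the robot as it stands. The module is installed in compiled form; this text tells all that it offers.
- The arm moves only by the tool send_rows, never from a script. Its argument "commands" is a list of rows, each a list of 7 numbers: the turn, a rotation vector about the tool's x, y, z in rad, then the shift along the tool's x, y, z in mm, then the finger opening in mm, from 0 to 87. In form: [[ax, ay, az, dx, dy, dz, claw], ...]. A call has 1 to 10 rows; each row shifts and turns the commanded pose from where the row before left it, along the tool's axes as they then stand; what a row does not reach is not made up. A row lasts 1/8 s, in which the tool goes at most 62.5 mm and 10.7 degrees, less where a joint would pass 70% of its speed; a pose out of reach is approached as far as the arm can. A call is refused whole if a number of a shift passes 62.5 or a number of a turn 0.188, either way. A call with a gripper value outside its range is refused whole. The fingers move at their own pace and stop on an object; the grip force is fixed at half the most. Time passes only in rows, so rows that do not move let the fingers close. It gives the time, the measured TCP pose, the force, the opening and the grip force at its end, in the units of the state.
- status.sense(): the state, without advancing time (a new reading comes with each control period).
- get_image(name): name is "side" or "top"; returns (picture, depth): 420x560x3 uint8, blue, green, red; 420x560 float32, m along the optical axis (not along the pixel's ray), 0 where there is no reading.
- camera_model(name): a dict with "camera_matrix" (3x3 intrinsics, pixels), "extrinsics" (4x4, takes a point from camera to world coordinates). Camera axes: x right, y down, z forward; pixel columns grow to the right and rows downward; lengths in m; the calibration is good to about 2 mm. A picture is of the moment at which its call begins. camera_model takes no time and is no camera call.
- order.close_job(): hands the job in; it is judged then, once.
Trained networks look in the newest picture that a camera, given by its name, has taken for a name from the list of things; names that differ only in an ending like _2 or _b are one class to them, and where a whole thing is asked for, a point or a joint stands for the part that bears it (a point fixed in the world has none). Each returns a list of dicts, best first, with "p" (0 to 1); they miss things now and then, are a little off and sometimes report something else, mostly with a low value. They report only what shows in the picture. A call takes as long as a camera call.
- finder.look_for(camera, target): "at" ([x, y, z] in m, in world coordinates, good to about 4 mm: the middle of the surface that is visible of it).
- finder.outline_of(camera, target): "mask" (420x560 bool, what is visible of it).
The state is a dict: "time": time; "joint_positions": joint angles; "joint_velocities": joint speeds; "joint_torque": joint torques, N m; "position": TCP position; "orientation": TCP orientation; "wrist_force": force on the tool from outside, world axes, zero at the start; "ft_torque": the same for the moment, N m; "gripper_width": opening from 0.0 (shut) to 1.0 (fully open); "gripper_force": force on a finger pad.
Only numpy, scipy, OpenCV 4.12 (cv2) and the standard library are available. Lean on these libraries where they do the work, as an engineer would, in place of code of your own. Each camera call takes 0.05 s, during which the arm holds its last target. There are 200 camera calls.

## Task

Tidy the bench: push the heavy upright tool case into its steel parking bay until its far side is fully home against the bay's back stop, square between the two fences, then move the arm clear. Use the fingers only and push it low, near its base, so that it slides and never tips; do not lift it or move it by its handle or its upper half. Leave the other things on the bench where they are.

Things in the scene. Friction and masses are not known exactly. Their poses are not given: they have to be found in the camera images.
- case: Tool case: closed black box standing upright, loose, about 1.2 kg. Its foot is a rubber bumper 116 mm deep (x), 190 wide (y), 45 tall; the box above is 90 x 164 mm and ends 200 mm up; a fixed handle along y reaches 236 mm. Origin: centre of its underside; x, its thin way, points roughly into the bay, z up. Starts up to 70 mm left or right of the bay's middle line, turned up to 0.2 rad, about 178 mm before the stop.
- case_low (a point): Middle of the near (-x) side of the case's rubber foot, 25 mm above the bench: a good place to push. Pushed on its foot the case slides (about 5 to 15 N); pushed near its top it tips over. The box above stands only 13 mm back from the foot's side, so a gripper held upright may bump it: lean the gripper back from the case some 25 to 30 degrees. Axes as the case's.
- bay: The parking bay: bent-steel bracket fixed to the bench, open towards the robot, the bench is its floor. Origin: at bench level, middle of the back stop's inner face; x points from mouth to stop (the case goes in along +x), y left, z up. Stop 90 mm tall. Two fences 60 mm tall, 230 mm apart inside (y -115 to 115), run from x = 0 to -50 mm, then flare outward 15 mm a side up to x = -77 mm.
- bay_home (a point): Where the case's origin lies when it is home: bench level, 58 mm before the stop on the bay's middle line (the fences leave 20 mm to either side). The near side of its foot then stands 116 mm before the stop, clear of the fences. Axes as the bay's.
- shock: Bystander: dark turned shock-absorber body standing upright, 46 mm diameter, 115 mm tall, stands just outside the bay's left (+y) fence. Origin: centre of its underside.
- jar: Bystander: white grease jar with a black cap, 60 mm diameter, 70 mm tall, stands just outside the bay's right (-y) fence. Origin: centre of its underside.
- dish: Bystander: round steel parts dish, 90 mm across, 26 mm tall, behind the bay's stop. Origin: centre of its underside.
- driver: Bystander: screwdriver lying on the bench, 170 mm long, right of the bay. Origin: near its middle, on the bench.
- wrench: Bystander: steel wrench lying on the bench, 170 mm long, left of the bay. Origin: near its middle, on the bench.
- collar: Bystander: flat aluminium ring lying on the bench, 44 mm outside, 8 mm tall, behind the bay on the left. Origin: centre of its underside.
- socket: Bystander: steel socket standing on the bench, 26 mm diameter, 35 mm tall, behind the bay on the right. Origin: centre of its underside.

How it is judged:
By the outcome, as a careful person would: the job done as asked, in the order asked, and still so for the second after the job is handed in, with the robot touching nothing.
It also fails if it takes over 72 s, if anything falls off the work surface, if the arm or the gripper's body presses on something with over 40 N, if the wrist force passes 120 N, or if a joint passes its speed limit or range.

## Working session

There is one attempt and no reset: what is moved stays moved. The work goes in short steps, Python scripts to look and compute and a tool call to move; the robot and the scene stay as the last step left them, time stands still between calls to the robot, and variables do not carry over. Pictures are saved under pics/ and viewed, at most 10 in all, crops included, and the job is handed in when it is done.

Besides the shell and the picture viewer there is one more tool, called after "Emit:" as name(argument=value, ...), one argument or row to a line, values as JSON. send_rows: Moves the arm, as the interface text tells. Its arguments: {"type":"object","properties":{"commands":{"type":"array","items":{"type":"array","items":{"type":"number"}}}},"required":["commands"]}

```bash
mkdir -p pics
cat > h.py <<'E'
import numpy as np, cv2
from plant import status, get_image, camera_model, order, finder, arm
from scipy.spatial.transform import Rotation as R
def cloud(cam, d):
    m=camera_model(cam); K=np.array(m["camera_matrix"]); T=np.array(m["extrinsics"])
    v,u=np.indices(d.shape)
    P=np.stack([(u-K[0,2])*d/K[0,0],(v-K[1,2])*d/K[1,1],d],-1)
    W=P@T[:3,:3].T+T[:3,3]; W[d<=0]=np.nan
    return W
E
python3 - <<'E'
from h import *
s=status.sense(); print(s["position"],s["orientation"],s["time"])
for c in("top","side"):
    im,d=get_image(c); cv2.imwrite(f"pics/{c}0.png",im); np.save(f"{c}0.npy",d)
    print(c,np.array(camera_model(c)["extrinsics"]).round(3).tolist())
    for t in("case","bay","case_low","bay_home","shock","jar"):
        r=finder.look_for(c,t); print(c,t,[(np.round(x["at"],3).tolist(),round(x["p"],2)) for x in r[:2]])
    for t in("case","bay"):
        r=finder.outline_of(c,t)
        if r:
            np.save(f"{c}_{t}.npy",r[0]["mask"])
E
```

```text
[0.22722847 0.58147671 0.2385569 ] [ 1.85313807e-01  9.82678781e-01 -1.02933073e-03 -3.82660502e-04] 0.0
top [[-0.006, -0.984, 0.177, 0.442], [-1.0, 0.008, 0.008, 0.056], [-0.009, -0.177, -0.984, 1.085], [0.0, 0.0, 0.0, 1.0]]
top case [([0.501, 0.01, 0.203], 0.67)]
top bay [([0.684, 0.056, 0.053], 0.62)]
top case_low [([0.501, 0.013, 0.201], 0.83)]
top bay_home [([0.687, 0.052, 0.056], 0.7), ([0.709, -0.085, 0.038], 0.66)]
top shock [([0.674, 0.225, 0.086], 0.73)]
top jar []
side [[0.99, -0.082, 0.112, 0.501], [-0.139, -0.613, 0.778, -0.72], [0.005, -0.786, -0.619, 0.683], [0.0, 0.0, 0.0, 1.0]]
side case [([0.509, -0.069, 0.145], 0.93)]
side bay [([0.677, 0.047, 0.048], 0.73), ([0.635, -0.145, 0.049], 0.72)]
side case_low [([0.509, -0.069, 0.144], 0.58), ([0.682, 0.213, 0.079], 0.17)]
side bay_home [([0.676, 0.053, 0.04], 0.95)]
side shock [([0.68, 0.209, 0.075], 0.62)]
side jar [([0.632, -0.144, 0.045], 0.8)]
```

View pics/top0.png

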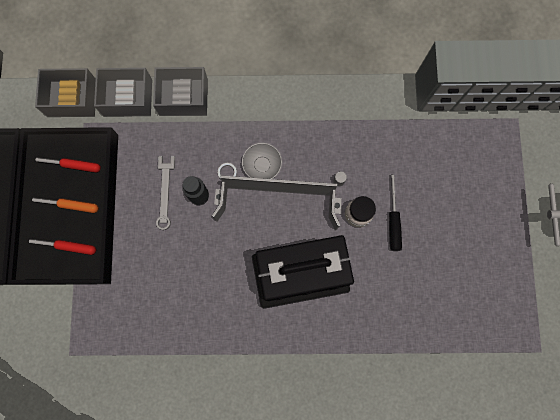

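View pics/side0.png

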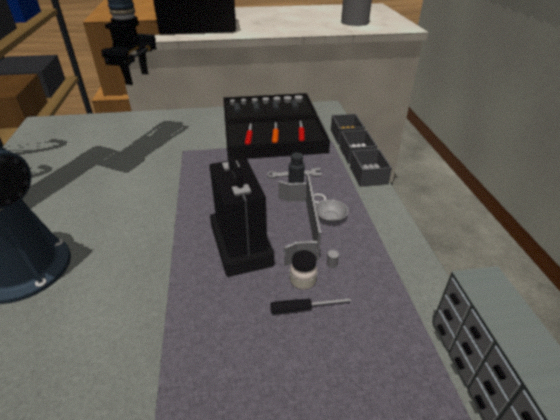

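The top view shows the case at about (303,270), turned; the bay's stop runs from (222,180) to (337,186), with the shock at (194,190), the jar at (361,211), the driver at right and the wrench at left. The side view confirms the case is upright in front of the bay.

```bash
cat >> h.py <<'E'
def rect(W,zlo,zhi,box):
    x,y,z=W[...,0],W[...,1],W[...,2]
    m=(z>zlo)&(z<zhi)&(x>box[0])&(x<box[1])&(y>box[2])&(y<box[3])
    m=cv2.morphologyEx(m.astype(np.uint8),cv2.MORPH_OPEN,np.ones((2,2),np.uint8))>0
    return W[m]
def case_bay(d,verbose=True):
    W=cloud("top",d)
    out={}
    p=rect(W,.185,.212,(.3,.8,-.2,.25)); c,sz,a=cv2.minAreaRect((p[:,:2]*1000).astype(np.float32))
    print("casetop",len(p),np.round(c,1),np.round(sz,1),round(a,2))
    p=rect(W,.03,.052,(.3,.62,-.2,.25)); print("foot n",len(p))
    if len(p)>10: print("foot",[np.round(q,1) for q in cv2.minAreaRect((p[:,:2]*1000).astype(np.float32))])
    return W
E
python3 - <<'E'
from h import *
d=np.load("top0.npy"); W=case_bay(d)
p=rect(W,.082,.098,(.62,.78,-.12,.2)); print(len(p))
q=p[:,:2]*1000; l=cv2.fitLine(q.astype(np.float32),cv2.DIST_HUBER,0,.01,.01).ravel(); print("stop",l, q[:,1].min(),q[:,1].max(),p[:,2].mean())
f=rect(W,.05,.068,(.58,.73,-.12,.22))*1000
for sgn in(1,-1):
    g=f[(f[:,1]-50)*sgn>60]; print("fence",len(g)); print(g[np.argsort(g[:,0])][::4].round(0).tolist())
# stop face profile at columns
for u in(240,280,320): print(u,[(v,*(W[v,u]*1000).round(0)) for v in range(176,196,2)])
E
```

```text
casetop 4186 [514. -11.] [ 86.8 195. ] 12.59
foot n 854
foot [array([532. , -32.1]), array([150.4, 272.5]), np.float64(10.8)]
423
stop [0. 0. 0. 0.] nan nan nan
fence 182
[[626.0, 188.0, 56.0], [627.0, 189.0, 59.0], [630.0, 186.0, 34.0], [631.0, 187.0, 63.0], [633.0, 183.0, 39.0], [635.0, 183.0, 41.0], [637.0, 181.0, 44.0], [639.0, 179.0, 45.0], [641.0, 179.0, 44.0], [643.0, 177.0, 57.0], [644.0, 179.0, 62.0], [646.0, 175.0, 62.0], [648.0, 174.0, 52.0], [650.0, 172.0, 63.0], [653.0, 171.0, 40.0], [656.0, 171.0, 57.0], [658.0, 171.0, 58.0], [661.0, 173.0, 63.0], [663.0, 173.0, 61.0], [666.0, 216.0, 43.0], [667.0, 215.0, 37.0], [667.0, 213.0, 45.0], [669.0, 169.0, 36.0], [672.0, 169.0, 53.0], [673.0, 169.0, 59.0], [675.0, 169.0, 60.0], [677.0, 169.0, 41.0], [679.0, 169.0, 59.0], [682.0, 207.0, 49.0], [684.0, 168.0, 47.0], [688.0, 171.0, 60.0], [690.0, 169.0, 61.0], [692.0, 168.0, 50.0], [694.0, 167.0, 59.0], [697.0, 110.0, 46.0], [697.0, 116.0, 54.0], [698.0, 129.0, 59.0], [699.0, 127.0, 58.0], [699.0, 129.0, 49.0], [699.0, 125.0, 46.0], [700.0, 140.0, 46.0], [700.0, 142.0, 54.0], [700
[... 2258 characters left out ...]
4(3.0)), (194, np.float64(688.0), np.float64(47.0), np.float64(-5.0))]
320 [(176, np.float64(726.0), np.float64(-43.0), np.float64(6.0)), (178, np.float64(722.0), np.float64(-43.0), np.float64(4.0)), (180, np.float64(718.0), np.float64(-42.0), np.float64(4.0)), (182, np.float64(714.0), np.float64(-43.0), np.float64(1.0)), (184, np.float64(687.0), np.float64(-34.0), np.float64(91.0)), (186, np.float64(685.0), np.float64(-35.0), np.float64(81.0)), (188, np.float64(685.0), np.float64(-37.0), np.float64(64.0)), (190, np.float64(686.0), np.float64(-39.0), np.float64(42.0)), (192, np.float64(684.0), np.float64(-40.0), np.float64(29.0)), (194, np.float64(685.0), np.float64(-41.0), np.float64(8.0))]
```

```bash
cat >> h.py <<'E'
B=np.array([692.5,51.]); BY=-0.088
def pose(d,xr=(.35,.75)):
    W=cloud("top",d); x,y,z=np.moveaxis(W,-1,0)
    m=((z>.185)&(z<.245)&(x>xr[0])&(x<xr[1])&(y>-.2)&(y<.25)).astype(np.uint8)
    m=cv2.morphologyEx(m,cv2.MORPH_OPEN,np.ones((9,9),np.uint8))>0
    m&=z<.212
    c,sz,a=cv2.minAreaRect((W[m][:,:2]*1000).astype(np.float32))
    if sz[0]>sz[1]: a-=90
    c=np.array(c); yaw=np.radians(a)
    r=c-B; cb=[r@[np.cos(BY),np.sin(BY)],r@[-np.sin(BY),np.cos(BY)]]
    print("case top",c.round(1),np.round(sz,1),"yaw",round(yaw,3),"| in bay",np.round(cb,1),round(yaw-BY,3))
    return W,c,yaw
def poke(): 
    s=status.sense(); q=R.from_quat(s["orientation"]).as_matrix()
    print("t",round(s["time"],2),"pos",(np.array(s["position"])*1000).round(1),"x",q[:,0].round(3),"y",q[:,1].round(3),"z",q[:,2].round(3),"F",np.round(s["wrist_force"],1),"w",round(s["gripper_width"],2),"j",np.round(s["joint_positions"],2))
E
python3 - <<'E'
from h import *
d=np.load("top0.npy"); W,c,yaw=pose(d)
# side-camera check: foot top / sides
S=cloud("side",np.load("side0.npy"))
u=np.array([np.cos(yaw),np.sin(yaw)]);v=np.array([-u[1],u[0]])
for n,Q in(("top",W),("side",S)):
  for zl,zh in((.008,.04),(.06,.18)):
    m=(Q[...,2]>zl)&(Q[...,2]<zh)
    q=Q[m][:,:2]*1000-c; a,b=q@u,q@v
    k=(abs(a)<75)&(abs(b)<110); print(n,zl,k.sum(),"a",np.percentile(a[k],[1,5,50,95,99]).round(1),"b",np.percentile(b[k],[1,5,50,95,99]).round(1))
poke()
E
```

```text
case top [508.3   7.6] [ 90. 164.] yaw 0.179 | in bay [-179.7  -59.4] 0.267
top 0.008 34 a [-57.8 -57.8 -57.1 -10.   21.1] b [-95.5 -93.9  14.2  94.3  94.4]
top 0.06 72 a [-46.2 -46.1 -45.  -44.9 -44.6] b [-74.  -60.5   2.6  68.3  74.2]
side 0.008 580 a [-58.1 -58.  -12.8  49.5  54.9] b [-98.4 -97.4 -95.4  24.2  76.1]
side 0.06 2099 a [-46.3 -45.4 -11.5  37.9  42.8] b [-85.5 -84.5 -82.4  27.1  56.2]
t 0.9 pos [227.6 582.1 239.6] x [-0.931  0.364  0.   ] y [0.364 0.931 0.   ] z [ 0.  0. -1.] F [-0.4 -0.1 -0.9] w 1.0 j [ 1.02  0.53  1.43  0.    1.18 -0.18]
```

Emit:
send_rows(
  commands=[
    [0, 0, 0, 0, 0, -55, 87],
    [0, 0, 0, 0, 0, -55, 60],
    [0, 0, 0.17, 0, 0, 0, 30],
    [0, 0, 0.17, 0, 0, 0, 30],
    [0, 0, 0.17, 0, 0, 0, 30],
    [0, 0, 0.17, 0, 0, 0, 30],
    [0, 0, 0.17, 0, 0, 0, 30],
    [0, 0, 0.17, 0, 0, 0, 30],
  ],
)

```text
time: 1.9
position: [0.2276, 0.582, 0.3495]
orientation: [0.644, 0.765, -0.0, 0.0]
wrist_force: [0.5, 0.2, 0.6]
gripper_width: 0.364
gripper_force: 0.0
```

Emit:
send_rows(
  commands=[
    [0, 0, 0, -53, 9, 0, 30],
    [0, 0, 0, -53, 9, 0, 30],
    [0, 0, 0, -53, 9, 0, 30],
    [0, 0, 0, -53, 9, 0, 30],
    [0, 0, 0, -53, 9, 0, 30],
    [0, 0, 0, -53, 9, 0, 30],
    [0, 0, 0, -53, 9, 0, 30],
    [0, 0, 0, -53, 9, 0, 30],
    [0, 0, 0, -53, 9, 0, 30],
    [0, 0, 0, -53, 9, 0, 30],
  ],
)

```text
time: 3.15
position: [0.4104, 0.0747, 0.3499]
orientation: [0.642, 0.767, 0.0, 0.0]
wrist_force: [0.0, 0.8, 0.7]
gripper_width: 0.347
gripper_force: 0.0
```

Emit:
send_rows(
  commands=[
    [0, 0, 0, -52, 9, 0, 30],
    [0, 0, 0, -52, 9, 0, 30],
    [0, 0, 0, -52, 9, 0, 30],
    [0, 0, 0, -52, 9, 0, 30],
    [0, 0, 0, -50, 8, 0, 30],
    [0.163, 0, 0, 0, 0, 0, 30],
    [0.163, 0, 0, 0, 0, 0, 30],
    [0.163, 0, 0, 0, 0, 0, 30],
    [0, 0, 0, 0, 0, 0, 30],
    [0, 0, 0, 0, 0, 0, 30],
  ],
)

```text
time: 4.4
position: [0.4987, -0.1697, 0.3496]
orientation: [0.622, 0.745, -0.185, -0.155]
wrist_force: [0.0, 0.3, 0.8]
gripper_width: 0.345
gripper_force: 0.0
```

```bash
cat >> h.py <<'E'
def shift(target):  # mm world -> tool-axis shift from present pose
    s=status.sense(); q=R.from_quat(s["orientation"])
    print("shift to",np.round(target,1),":",q.inv().apply(np.array(target)-np.array(s["position"])*1000).round(1))
E
python3 - <<'E'
from h import *
poke(); shift([501,-151,35])
E
```

```text
t 4.4 pos [ 498.7 -169.7  349.6] x [-0.177  0.984  0.   ] y [ 0.869  0.157 -0.469] z [-0.461 -0.083 -0.883] F [0.  0.3 0.8] w 0.34 j [-0.4   0.49  1.28 -0.26  1.78 -0.58]
shift to [ 501 -151   35] : [ 17.9 152.3 275.3]
```

Emit:
send_rows(
  commands=[
    [-0.163, 0, 0, 0, 0, 0, 30],
    [-0.163, 0, 0, 0, 0, 0, 30],
    [-0.163, 0, 0, 0, 0, 0, 30],
    [0, 0.163, 0, 0, 0, 0, 30],
    [0, 0.163, 0, 0, 0, 0, 30],
    [0, 0.163, 0, 0, 0, 0, 30],
    [0, 0, 0, -22, 0, 43, 30],
    [0, 0, 0, -22, 0, 43, 30],
    [0, 0, 0, -22, 0, 43, 30],
    [0, 0, 0, 0, 0, 0, 30],
  ],
)

```text
time: 5.65
position: [0.4963, -0.1664, 0.2036]
orientation: [0.623, 0.743, 0.155, -0.188]
wrist_force: [-0.4, -0.1, -0.4]
gripper_width: 0.342
gripper_force: 0.0
```

Run:
```python
from h import *
poke(); shift([501,-160,35])
im,d=get_image("side"); cv2.imwrite("pics/side1.png",im)
```

```text
t 5.65 pos [ 496.3 -166.4  203.6] x [-0.153  0.867  0.474] y [ 0.984  0.176 -0.004] z [-0.086  0.466 -0.881] F [-0.4 -0.1 -0.4] w 0.34 j [-0.71  0.58  1.56  0.31  1.4  -1.  ]
shift to [ 501 -160   35] : [-75.    6.3 151. ]
```

View pics/side1.png

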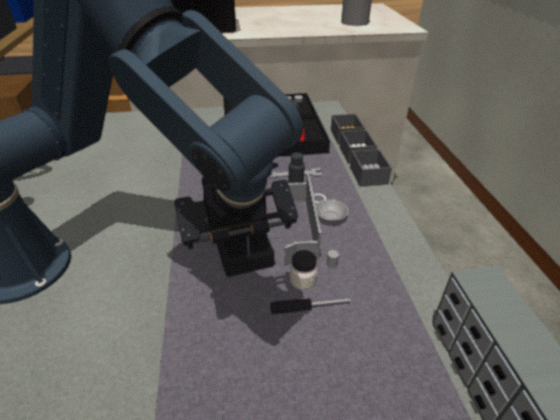

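The side view shows the gripper leaning back right of the case, with its right end near (295,215) close above the jar (303,270), so I'll come down a bit closer to the robot.

Emit:
send_rows(
  commands=[
    [0, 0, 0, -18, -5, 38, 16],
    [0, 0, 0, -18, 0, 38, 16],
    [0, 0, 0, -18, 0, 38, 16],
    [0, 0, 0, -17, 0, 38, 16],
    [0, 0, 0, 0, 0, 0, 16],
    [0, 0, 0, 0, 0, 0, 16],
  ],
)

```text
time: 6.45
position: [0.4938, -0.1611, 0.0396]
orientation: [0.622, 0.745, 0.156, -0.183]
wrist_force: [0.2, 0.2, 0.7]
gripper_width: 0.183
gripper_force: 0.0
```

Run:
```python
from h import *
poke()
im,d=get_image("side"); cv2.imwrite("pics/side2.png",cv2.resize(im[130:330,130:400],None,fx=2.5,fy=2.5))
```

```text
t 6.45 pos [ 493.8 -161.1   39.6] x [-0.158  0.87   0.467] y [0.984 0.177 0.003] z [-0.079  0.46  -0.884] F [0.2 0.2 0.7] w 0.18 j [-0.7   0.82  1.65  0.35  1.08 -1.11]
```

View pics/side2.png

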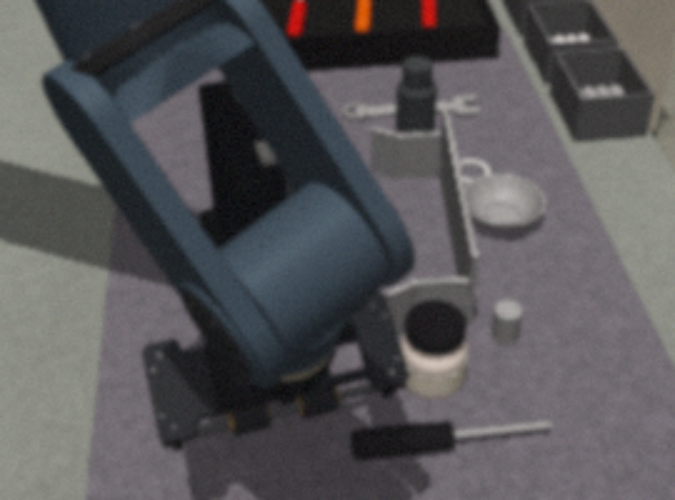

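Emit:
send_rows(
  commands=[
    [0, 0, 0, -2, -4, 4, 16],
    [0, 0, 0, 11, 0, 6, 16],
    [0, 0, 0, 11, 0, 6, 16],
    [0, 0, 0, 11, 0, 6, 16],
    [0, 0, 0, 5, 0, 3, 16],
    [0, 0, 0, 0, 0, 0, 16],
  ],
)

```text
time: 7.25
position: [0.4803, -0.1169, 0.0319]
orientation: [0.622, 0.745, 0.155, -0.186]
wrist_force: [0.1, -0.8, 0.1]
gripper_width: 0.189
gripper_force: 0.0
```

Emit:
send_rows(
  commands=[
    [0, 0, 0, 5, 0, 2.6, 16],
    [0, 0, 0, 5, 0, 2.6, 16],
    [0, 0, 0, 5, 0, 2.6, 16],
    [0, 0, 0, 5, 0, 2.6, 16],
    [0, 0, 0, 5, 0, 2.6, 16],
  ],
)

```text
time: 7.88
position: [0.4774, -0.0933, 0.0319]
orientation: [0.623, 0.745, 0.154, -0.182]
wrist_force: [-0.6, -7.8, 0.4]
gripper_width: 0.184
gripper_force: 3.5
```

Run:
```python
from h import *
poke()
im,d=get_image("top"); cv2.imwrite("pics/top1.png",im); pose(d)
```

```text
t 7.88 pos [477.4 -93.3  31.9] x [-0.158  0.872  0.463] y [0.984 0.176 0.003] z [-0.079  0.456 -0.887] F [-0.6 -7.8  0.4] w 0.18 j [-0.63  0.81  1.77  0.41  0.96 -1.11]
case top [509.8  24.5] [ 90.1 163.9] yaw 0.139 | in bay [-179.7  -42.5] 0.227
```

View pics/top1.png

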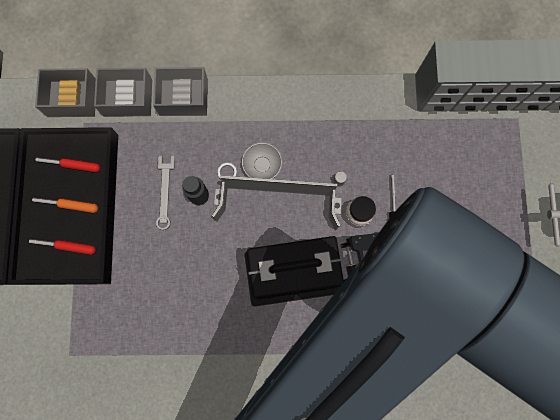

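The top view shows the case being pushed left, centre about (297,269), with the fingers on its right foot side near (352,250) and everything else untouched.

Emit:
send_rows(
  commands=[
    [0, 0, 0, 5, 0, 2.6, 16],
    [0, 0, 0, 5, 0, 2.6, 16],
    [0, 0, 0, 5, 0, 2.6, 16],
    [0, 0, 0, 5, 0, 2.6, 16],
    [0, 0, 0, 5, 0, 2.6, 16],
    [0, 0, 0, 5, 0, 2.6, 16],
    [0, 0, 0, 0, 0, 0, 16],
  ],
)

```text
time: 8.8
position: [0.4703, -0.058, 0.0322]
orientation: [0.623, 0.745, 0.155, -0.184]
wrist_force: [-0.2, -5.7, -1.7]
gripper_width: 0.185
gripper_force: 2.1
```

Run:
```python
from h import *
poke()
im,d=get_image("top"); pose(d)
```

```text
t 8.8 pos [470.3 -58.   32.2] x [-0.157  0.87   0.467] y [0.984 0.177 0.001] z [-0.081  0.46  -0.884] F [-0.2 -5.7 -1.7] w 0.19 j [-0.58  0.8   1.82  0.44  0.92 -1.1 ]
case top [513.2  57.4] [ 90.1 164. ] yaw 0.029 | in bay [-179.2   -9.4] 0.117
```

Emit:
send_rows(
  commands=[
    [0, 0, 0, -18, 0, -9.5, 16],
    [0, 0, 0, -18, 0, -9.5, 16],
    [0, 0, 0, 24, 0, -46, 16],
    [0, 0, 0, 24, 0, -46, 16],
    [0, 0, 0, 24, 0, -46, 16],
    [0, 0, 0, 24, 0, -46, 16],
    [0, 0, 0, 24, 0, -46, 16],
    [0, 0, 0, 24, 0, -46, 30],
    [0, -0.163, 0, 0, 0, 0, 60],
    [0, -0.163, 0, 0, 0, 0, 87],
  ],
)

```text
time: 10.1
position: [0.4775, -0.1011, 0.3451]
orientation: [0.64, 0.764, 0.051, -0.06]
wrist_force: [-0.3, -0.5, -0.8]
gripper_width: 0.438
gripper_force: 0.0
```

Emit:
send_rows(
  commands=[
    [0, -0.163, 0, 0, 0, 0, 87],
    [0, 0, -0.178, 0, 0, 0, 87],
    [0, 0, -0.178, 0, 0, 0, 87],
    [0, 0, -0.178, 0, 0, 0, 87],
    [0, 0, -0.178, 0, 0, 0, 87],
    [0, 0, -0.178, 0, 0, 0, 87],
    [0, 0, -0.178, 0, 0, 0, 87],
    [0, 0, -0.178, 0, 0, 0, 87],
    [0, 0, -0.178, 0, 0, 0, 87],
    [0, 0, 0, 0, 0, 0, 87],
  ],
)

```text
time: 11.35
position: [0.4769, -0.0999, 0.3439]
orientation: [-0.014, 1.0, 0.0, -0.0]
wrist_force: [-0.5, -0.2, 0.4]
gripper_width: 1.0
gripper_force: 0.0
```

Run:
```python
from h import *
poke(); shift([420,54.5,340])
```

```text
t 11.35 pos [476.9 -99.9 343.9] x [-1.    -0.028  0.001] y [-0.028  1.     0.   ] z [-0.001  0.    -1.   ] F [-0.5 -0.2  0.4] w 1.0 j [-0.44  0.22  1.62 -0.    1.3  -2.03]
shift to [420.   54.5 340. ] : [ 52.6 155.9   4. ]
```

Emit:
send_rows(
  commands=[
    [0, 0, 0, 18, 52, 0, 87],
    [0, 0, 0, 18, 52, 0, 87],
    [0, 0, 0, 17, 52, 0, 87],
    [0, -0.134, 0, 0, 0, 0, 87],
    [0, -0.134, 0, 0, 0, 0, 87],
    [0, -0.134, 0, 0, 0, 0, 87],
    [0, 0, 0, 20, 0, 47, 87],
    [0, 0, 0, 20, 0, 47, 87],
    [0, 0, 0, 20, 0, 47, 87],
    [0, 0, 0, 0, 0, 0, 87],
  ],
)

```text
time: 12.6
position: [0.4168, 0.0553, 0.1867]
orientation: [-0.013, 0.981, 0.005, 0.194]
wrist_force: [-0.4, 0.2, 0.5]
gripper_width: 0.996
gripper_force: 0.0
```

Run:
```python
from h import *
poke(); shift([420,54.5,34])
im,d=get_image("top"); pose(d)
```

```text
t 12.6 pos [416.8  55.3 186.7] x [-0.925 -0.024 -0.38 ] y [-0.028  1.     0.005] z [ 0.38   0.015 -0.925] F [-0.4  0.2  0.5] w 1.0 j [-0.2   0.28  2.26  0.38  0.25 -2.15]
shift to [420.   54.5  34. ] : [ 55.1  -1.6 142.4]
case top [513.2  57.4] [ 90.2 164. ] yaw 0.029 | in bay [-179.1   -9.4] 0.117
```

```bash
cat > k.py <<'E'
from h import *
from scipy.optimize import least_squares
D=[([228,582,240],[1.02,.527,1.433,0,1.181,-.178]),([498.7,-169.7,349.6],[-.4,.49,1.28,-.26,1.78,-.58]),([496.3,-166.4,203.6],[-.71,.58,1.56,.31,1.4,-1.]),
([493.8,-161.1,39.6],[-.7,.82,1.65,.35,1.08,-1.11]),([477.4,-93.3,31.9],[-.63,.81,1.77,.41,.96,-1.11]),([470.3,-58,32.2],[-.58,.8,1.82,.44,.92,-1.1]),
([476.9,-99.9,343.9],[-.44,.22,1.62,0,1.3,-2.03]),([416.8,55.3,186.7],[-.2,.28,2.26,.38,.25,-2.15])]
def fk(p,q,s4=1):
    h,s,a,e,b,L,d,dw=p
    A=R.from_rotvec([0,0,q[0]]); P=np.array([0,0,h])+A.apply([s,d,0])
    A=A*R.from_rotvec([0,q[1],0]); P=P+A.apply([0,0,a])
    A=A*R.from_rotvec([0,q[2],0]); P=P+A.apply([e,0,b])
    A=A*R.from_rotvec([0,0,s4*q[3]])*R.from_rotvec([0,q[4],0]); P=P+A.apply([dw,0,L])
    return P,(A*R.from_rotvec([0,0,q[5]])).as_matrix()
if __name__=="__main__":
    for s4 in(1,-1):
        r=least_squares(lambda p:np.concatenate([fk(p,q,s4)[0]-x for x,q in D]),[300,0,400,0,350,200,110,0])
        print(s4,r.x.round(0),np.sqrt(2*r.cost/24).round(1)); p=r.x
        print("z ax",fk(p,D[-1][1],s4)[1].round(2).tolist())
        if r.cost<3000:
            lo=[-3,-.75,.22,-1.43,0,-2.85];hi=[3,2.2,2.44,4.57,2.65,2.85]
            for th in(.25,.3,.35,.4,.45,.5):
              for X in(420,440):
                z=np.array([np.sin(th),0,-np.cos(th)])
                f=lambda q:np.concatenate([(fk(p,q,s4)[0]-[X,56,34])/100,fk(p,q,s4)[1][:,2]-z])
                best=min((least_squares(f,np.clip(q0,np.array(lo)+.01,np.array(hi)-.01),bounds=(lo,hi)) for q0 in(D[-1][1],[-.2,.5,2.2,0,.3,-1.8],[-.1,.6,2.1,3,.2,1.])),key=lambda r:r.cost)
                print(th,X,best.cost.round(5),best.x.round(2))
E
python3 k.py
```

```text
1 [276.  -2. 587. 112. 390. 291. 111.  -3.] 1.4
z ax [[0.03, -0.93, 0.37], [-1.0, -0.02, 0.02], [-0.01, -0.37, -0.93]]
0.25 420 0.0 [-0.16  0.71  2.26  2.65  0.08  0.96]
0.25 440 0.0 [-0.14  0.71  2.21  2.07  0.04  0.29]
0.3 420 0.0 [-0.16  0.73  2.29  2.87  0.18 -0.95]
0.3 440 0.0 [-0.15  0.72  2.24  2.77  0.12  1.89]
0.35 420 0.0 [-0.17  0.75  2.33  2.94  0.29  1.48]
0.35 440 0.0 [-0.16  0.74  2.28  2.9   0.23 -0.66]
0.4 420 0.0 [-0.18  0.78  2.37  2.97  0.41  2.55]
0.4 440 0.0 [-0.17  0.76  2.32  2.94  0.34  2.2 ]
0.45 420 0.0 [-0.19  0.82  2.41  2.98  0.54 -0.62]
0.45 440 0.0 [-0.18  0.79  2.35  2.97  0.46 -1.29]
0.5 420 5e-05 [-0.19  0.86  2.44  2.99  0.64 -2.85]
0.5 440 0.0 [-0.19  0.83  2.39  2.98  0.58 -2.83]
-1 [ 208.   12.   83.  -70.  345.  -87.  121. -123.] 36.0
z ax [[0.61, -0.72, 0.33], [-0.72, -0.68, -0.16], [0.34, -0.14, -0.93]]
```

Emit:
send_rows(
  commands=[
    [0, 0, 0, -24, 0, -55, 87],
    [0, 0, 0.18, 0, 0, 0, 87],
    [0, 0, 0.18, 0, 0, 0, 87],
    [0, 0, 0.18, 0, 0, 0, 87],
    [0, 0, 0.18, 0, 0, 0, 87],
    [0, 0, 0.18, 0, 0, 0, 87],
    [0, 0, 0.18, 0, 0, 0, 87],
    [0, 0, 0.18, 0, 0, 0, 87],
    [0, 0, 0.18, 0, 0, 0, 87],
    [0, 0, 0.18, 0, 0, 0, 87],
  ],
)

```text
time: 13.9
position: [0.421, 0.0546, 0.2544]
orientation: [0.701, 0.684, 0.149, 0.138]
wrist_force: [-0.2, 0.0, 0.4]
gripper_width: 1.002
gripper_force: 0.0
```

Emit:
send_rows(
  commands=[
    [0, 0, 0.18, 0, 0, 0, 87],
    [0, 0, 0.18, 0, 0, 0, 87],
    [0, 0, 0.18, 0, 0, 0, 87],
    [0, 0, 0.18, 0, 0, 0, 87],
    [0, 0, 0.18, 0, 0, 0, 87],
    [0, 0, 0.18, 0, 0, 0, 87],
    [0, 0, 0.18, 0, 0, 0, 87],
    [0, 0, 0.18, 0, 0, 0, 87],
    [0, 0, 0.08, 0, 0, 0, 87],
    [0, 0, 0, 0, 0, 0, 87],
  ],
)

```text
time: 15.15
position: [0.421, 0.0547, 0.2538]
orientation: [0.979, 0.016, 0.203, -0.002]
wrist_force: [0.0, 0.3, 0.1]
gripper_width: 1.001
gripper_force: 0.0
```

Emit:
send_rows(
  commands=[
    [0, 0, 0, -12, 0, 28, 87],
    [0, 0, 0, -12, 0, 28, 87],
    [0, 0, 0, -8, 0, 19, 87],
    [0, 0, 0, -8, 0, 19, 87],
    [0, 0, 0, -8, 0, 19, 87],
    [0, 0, 0, -8, 0, 19, 87],
    [0, 0, 0, 0, 0, 0, 87],
  ],
)

```text
time: 16.02
position: [0.4245, 0.0616, 0.1448]
orientation: [0.978, 0.018, 0.206, -0.014]
wrist_force: [-0.1, -0.3, 0.3]
gripper_width: 1.0
gripper_force: 0.0
```

Run:
```python
from h import *
poke(); shift([420,54.5,34])
```

```text
t 16.02 pos [424.5  61.6 144.8] x [0.914 0.03  0.404] y [ 0.042 -0.999 -0.02 ] z [ 0.403  0.035 -0.915] F [-0.1 -0.3  0.3] w 1.0 j [-0.2   0.41  2.31  1.4   0.12 -0.04]
shift to [420.   54.5  34. ] : [-49.    9.2  99.3]
```

Emit:
send_rows(
  commands=[
    [0, 0, 0, -8, 2, 17, 87],
    [0, 0, 0, -8, 2, 17, 87],
    [0, 0, 0, -8, 2, 17, 87],
    [0, 0, 0, -8, 1, 16, 87],
    [0, 0, 0, -8, 1, 16, 87],
    [0, 0, 0, -8, 1, 16, 87],
    [0, 0, 0, 0, 0, 0, 87],
  ],
)

```text
time: 16.9
position: [0.4204, 0.0642, 0.0616]
orientation: [0.978, 0.02, 0.204, -0.025]
wrist_force: [-0.1, 0.3, -0.2]
gripper_width: 0.997
gripper_force: 0.0
```

Run:
```python
from h import *
poke(); shift([422,54.5,34])
im,d=get_image("top");pose(d)
im,d=get_image("side"); cv2.imwrite("pics/side3.png",cv2.resize(im[100:330,100:400],None,fx=2.5,fy=2.5))
```

```text
t 16.9 pos [420.4  64.2  61.6] x [0.916 0.03  0.4  ] y [ 0.05  -0.998 -0.04 ] z [ 0.398  0.057 -0.916] F [-0.1  0.3 -0.2] w 1.0 j [-0.21  0.7   2.38  2.73  0.36 -1.41]
shift to [422.   54.5  34. ] : [-9.8 10.9 25.3]
case top [513.2  57.6] [ 90.1 164.1] yaw 0.027 | in bay [-179.2   -9.2] 0.115
```

View pics/side3.png

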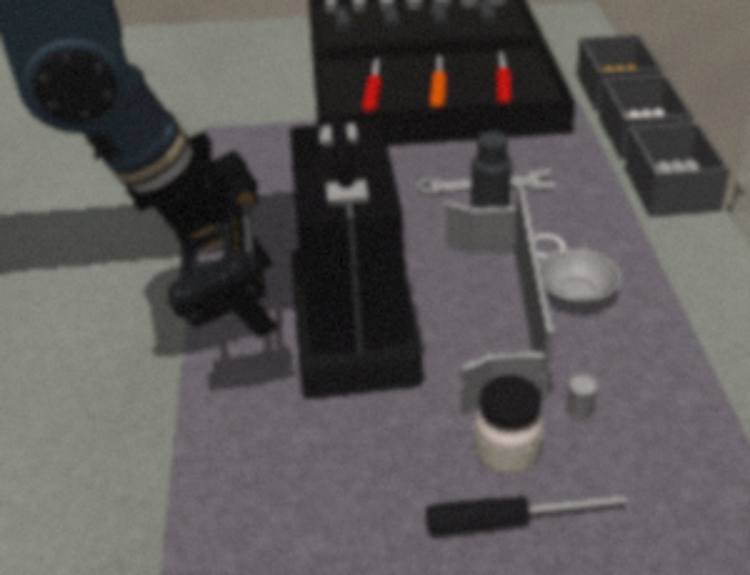

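The side view shows the gripper leaning back behind the case, with fingertips at about (265,325) and the near foot side at (300,370), clear and ready to push.

Emit:
send_rows(
  commands=[
    [-0.04, 0, 0, 0, 0, 0, 87],
    [0, 0, 0, -5, 5, 12, 87],
    [0, 0, 0, -5, 5, 13, 87],
    [0, 0, 0, 6, 0, 2.6, 87],
    [0, 0, 0, 6, 0, 2.6, 87],
    [0, 0, 0, 4, 0, 1.8, 87],
    [0, 0, 0, 4, 0, 1.8, 87],
    [0, 0, 0, 4, 0, 1.8, 87],
  ],
)

```text
time: 18.0
position: [0.4398, 0.0556, 0.0343]
orientation: [0.98, 0.015, 0.197, -0.005]
wrist_force: [-14.3, -4.1, 11.6]
gripper_width: 1.0
gripper_force: 7.0
```

Run:
```python
from h import *
poke()
im,d=get_image("top");pose(d)
```

```text
t 18.0 pos [439.8  55.6  34.3] x [0.922 0.028 0.386] y [ 0.031 -1.    -0.003] z [ 0.385  0.015 -0.923] F [-14.3  -4.1  11.6] w 1.0 j [-0.19  0.77  2.33  2.89  0.35 -1.53]
case top [534.9  57.5] [162.6  51.3] yaw -0.028 | in bay [-157.6   -7.4] 0.06
```

Emit:
send_rows(
  commands=[
    [0, 0, 0, 4.6, 0, 1.8, 87],
    [0, 0, 0, 4.6, 0, 1.8, 87],
    [0, 0, 0, 4.6, 0, 1.9, 87],
    [0, 0, 0, 4.6, 0, 1.9, 87],
  ],
)

```text
time: 18.55
position: [0.4597, 0.0566, 0.0344]
orientation: [0.98, 0.017, 0.197, -0.005]
wrist_force: [-10.2, -0.9, 5.1]
gripper_width: 1.0
gripper_force: 5.0
```

```bash
cat >> h.py <<'E'
def far(d,xr=(.35,.8)):
    W=cloud("top",d); x,y,z=np.moveaxis(W,-1,0)
    m=((z>.185)&(z<.245)&(x>xr[0])&(x<xr[1])&(y>-.1)&(y<.2)).astype(np.uint8)
    m=cv2.morphologyEx(m,cv2.MORPH_OPEN,np.ones((9,9),np.uint8))>0
    m&=z<.212; p=W[m][:,:2]*1000
    e=[]
    for b in np.arange(p[:,1].min()+8,p[:,1].max()-8,4):
        k=abs(p[:,1]-b)<2
        if k.sum()>2: e.append([b,p[k][:,0].max()])
    e=np.array(e); f=np.polyfit(e[:,0],e[:,1],1)
    for _ in range(3):
        r=np.polyval(f,e[:,0])-e[:,1]; f=np.polyfit(e[abs(r)<3][:,0],e[abs(r)<3][:,1],1)
    yaw=-np.arctan(f[0]); u=np.array([np.cos(yaw),np.sin(yaw)]); v=np.array([-u[1],u[0]])
    t=p@v; q=p@u; k=q>q.max()-35
    lat=(np.percentile(t[k],.5)+np.percentile(t[k],99.5))/2
    mid=p[:,1].mean(); E0=np.array([np.polyval(f,mid),mid]); c=u*(E0@u-45)+v*lat
    r=c-B; cb=[r@[np.cos(BY),np.sin(BY)],r@[-np.sin(BY),np.cos(BY)]]
    print("far-edge case",c.round(1),"yaw",round(yaw,3),"width",np.ptp(t[k]).round(1),"| bay",np.round(cb,1),round(yaw-BY,3))
E
python3 - <<'E'
from h import *
poke(); far(np.load("top0.npy"))
im,d=get_image("top");far(d); cv2.imwrite("pics/top2.png",im)
E
```

```text
t 18.55 pos [459.7  56.6  34.4] x [0.922 0.031 0.386] y [ 0.034 -0.999 -0.003] z [ 0.386  0.016 -0.923] F [-10.2  -0.9   5.1] w 1.0 j [-0.17  0.75  2.27  2.85  0.28 -1.48]
far-edge case [503.3   8.7] yaw 0.101 width 162.3 | bay [-184.7  -58.7] 0.189
far-edge case [532.4  58.9] yaw 0.029 width 161.6 | bay [-160.2   -6.2] 0.117
```

View pics/top2.png

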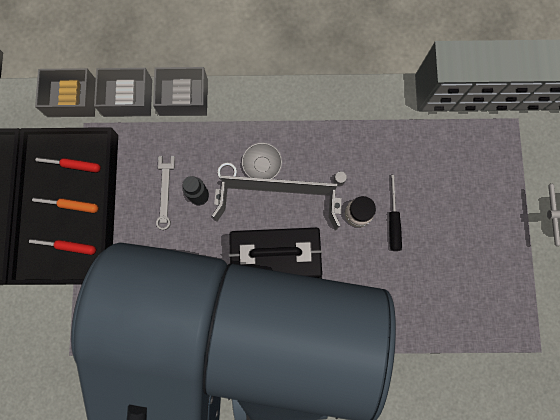

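The top view shows the case moving straight towards the bay, its top centre at about (275,252), bystanders untouched; the arm hides its near edge.

Run:
```python
from k import *
r=least_squares(lambda p:np.concatenate([fk(p,q)[0]-x for x,q in D]),[300,0,400,0,350,200,110,0]);p=r.x
lo=[-3,-.75,.22,-1.43,0,-2.85];hi=[3,2.2,2.44,4.57,2.65,2.85]
for th in(.4,.5,.6):
    q=np.array([-.17,.75,2.27,2.85,.28,-1.48])
    for X in(460,490,520,540,560):
        z=np.array([np.sin(th),-.05*np.sin(th),-np.cos(th)])
        f=lambda q:np.concatenate([(fk(p,q)[0]-[X,58,34])/100,fk(p,q)[1][:,2]-z])
        b=least_squares(f,q,bounds=(lo,hi)); q=b.x; print(th,X,b.cost.round(5),q.round(2),"sum",(q[1]+q[2]).round(2))
```

```text
0.4 460 0.0 [-0.14  0.75  2.26  3.01  0.27 -2.85] sum 3.01
0.4 490 0.0 [-0.13  0.74  2.18  2.98  0.18  2.83] sum 2.92
0.4 520 0.0 [-0.12  0.74  2.11  2.9   0.11  2.85] sum 2.85
0.4 540 0.0 [-0.11  0.74  2.06  2.75  0.06 -2.51] sum 2.8
0.4 560 0.0 [-0.1   0.75  2.01  2.15  0.02 -0.5 ] sum 2.75
0.5 460 0.0 [-0.14  0.81  2.33  3.05  0.5   2.76] sum 3.14
0.5 490 0.0 [-0.13  0.79  2.25  3.04  0.4   2.85] sum 3.04
0.5 520 0.0 [-0.12  0.77  2.17  3.03  0.31 -2.85] sum 2.95
0.5 540 0.0 [-0.11  0.77  2.12  3.02  0.25 -1.46] sum 2.89
0.5 560 0.0 [-0.11  0.77  2.07  3.    0.2   2.23] sum 2.84
0.6 460 0.0 [-0.15  0.89  2.4   3.06  0.75  0.23] sum 3.29
0.6 490 0.0 [-0.14  0.85  2.32  3.06  0.63  2.85] sum 3.17
0.6 520 0.0 [-0.13  0.83  2.24  3.06  0.52  2.85] sum 3.06
0.6 540 0.0 [-0.12  0.82  2.19  3.05  0.46 -1.42] sum 3.0
0.6 560 0.0 [-0.11  0.81  2.14  3.05  0.41 -2.85] sum 2.95
```

Emit:
send_rows(
  commands=[
    [0, 0.015, 0.01, 4.6, 0, 1.9, 87],
    [0, 0.015, 0.01, 4.6, 0, 2.0, 87],
    [0, 0.015, 0.01, 4.5, 0, 2.1, 87],
    [0, 0.015, 0.01, 4.5, 0, 2.2, 87],
    [0, 0.015, 0.01, 4.5, 0, 2.3, 87],
    [0, 0.015, 0.01, 4.4, 0, 2.3, 87],
    [0, 0.015, 0.01, 4.4, 0, 2.4, 87],
    [0, 0.015, 0.01, 4.3, 0, 2.5, 87],
  ],
)

```text
time: 19.6
position: [0.5023, 0.0567, 0.0341]
orientation: [0.966, -0.022, 0.257, -0.014]
wrist_force: [-5.5, 0.9, -1.1]
gripper_width: 0.996
gripper_force: 2.9
```

Run:
```python
from h import *
poke()
im,d=get_image("top");far(d)
```

```text
t 19.6 pos [502.3  56.7  34.1] x [ 0.867 -0.05   0.496] y [-0.036 -0.999 -0.038] z [ 0.497  0.015 -0.868] F [-5.5  0.9 -1.1] w 1.0 j [-0.17  0.8   2.25  2.9   0.42 -1.45]
far-edge case [576.4  54.9] yaw -0.034 width 162.8 | bay [-116.    -6.3] 0.054
```

Emit:
send_rows(
  commands=[
    [-0.01, 0, 0.008, 4.3, 0, 2.5, 87],
    [-0.01, 0, 0.008, 4.3, 0, 2.5, 87],
    [-0.01, 0, 0.008, 4.3, 0, 2.5, 87],
    [-0.01, 0, 0.008, 4.3, 0, 2.5, 87],
    [-0.01, 0, 0.008, 4.3, 0, 2.5, 87],
    [-0.01, 0, 0.008, 4.3, 0, 2.5, 87],
    [0, 0, 0, 4.3, 0, 2.5, 87],
    [0, 0, 0, 4.3, 0, 2.5, 87],
  ],
)

```text
time: 20.65
position: [0.5417, 0.0537, 0.0342]
orientation: [0.965, -0.054, 0.256, 0.009]
wrist_force: [-6.6, 2.0, 1.4]
gripper_width: 1.001
gripper_force: 3.7
```

Run:
```python
from h import *
poke()
im,d=get_image("top");far(d)
```

```text
t 20.65 pos [541.7  53.7  34.2] x [ 0.864 -0.099  0.494] y [-0.108 -0.994 -0.011] z [ 0.493 -0.044 -0.869] F [-6.6  2.   1.4] w 1.0 j [-0.11  0.78  2.14  3.1   0.29 -1.53]
far-edge case [614.4  45.9] yaw -0.095 width 163.8 | bay [-77.3 -11.9] -0.007
```

Emit:
send_rows(
  commands=[
    [0, 0, 0, 3.5, -2.2, 2.0, 87],
    [0, 0, 0, 3.5, -2.2, 2.0, 87],
    [0, 0, 0, 3.5, -2.2, 2.0, 87],
    [0, 0, 0, 3.5, -2.2, 2.0, 87],
  ],
)

```text
time: 21.2
position: [0.5567, 0.0596, 0.0336]
orientation: [0.966, -0.056, 0.253, 0.009]
wrist_force: [-16.1, -7.4, 6.1]
gripper_width: 1.002
gripper_force: 7.2
```

Emit:
send_rows(
  commands=[
    [0, 0, 0, 1.3, 0, 0.75, 87],
    [0, 0, 0, 1.3, 0, 0.75, 87],
  ],
)

```text
time: 21.45
position: [0.5568, 0.0597, 0.0334]
orientation: [0.966, -0.056, 0.251, 0.009]
wrist_force: [-19.0, -4.0, 11.3]
gripper_width: 1.002
gripper_force: 8.9
```

Run:
```python
from h import *
poke()
im,d=get_image("top");far(d)
```

```text
t 21.45 pos [556.8  59.7  33.4] x [ 0.868 -0.104  0.486] y [-0.113 -0.994 -0.011] z [ 0.484 -0.045 -0.874] F [-19.   -4.   11.3] w 1.0 j [-0.09  0.78  2.09  3.14  0.23 -1.55]
far-edge case [629.1  49.9] yaw -0.102 width 163.8 | bay [-63.1  -6.7] -0.014
```

Emit:
send_rows(
  commands=[
    [0, 0, 0, 1.3, 0, 0.6, 87],
    [0, 0, 0, 1.3, 0, 0.6, 87],
    [0, 0, 0, 0, 0, 0, 87],
  ],
)

```text
time: 21.88
position: [0.557, 0.0597, 0.0334]
orientation: [0.967, -0.056, 0.249, 0.009]
wrist_force: [-20.6, -4.5, 13.6]
gripper_width: 1.003
gripper_force: 10.5
```

Run:
```python
from h import *
poke()
im,d=get_image("top");far(d)
W=cloud("top",d)
p=rect(W,.075,.098,(.66,.72,-.08,.18))*1000
# stop front edge: min x per y bin
e=np.array([[b,np.median(np.sort(p[abs(p[:,1]-b)<3][:,0])[:3])] for b in range(-50,160,8) if (abs(p[:,1]-b)<3).sum()>3]);f=np.polyfit(e[:,0],e[:,1],1);print("stop slope",f, "x@50",np.polyval(f,50))
cv2.imwrite("pics/top3.png",cv2.resize(im[150:290,170:400],None,fx=3.4,fy=3.4))
```

```text
t 21.88 pos [557.   59.7  33.4] x [ 0.87  -0.104  0.483] y [-0.113 -0.994 -0.011] z [ 0.481 -0.045 -0.876] F [-20.6  -4.5  13.6] w 1.0 j [-0.09  0.78  2.09  3.14  0.22 -1.55]
far-edge case [629.1  49.7] yaw -0.106 width 163.8 | bay [-63.   -6.8] -0.018
stop slope [6.27646332e-02 6.84042482e+02] x@50 687.180714021301
```

View pics/top3.png

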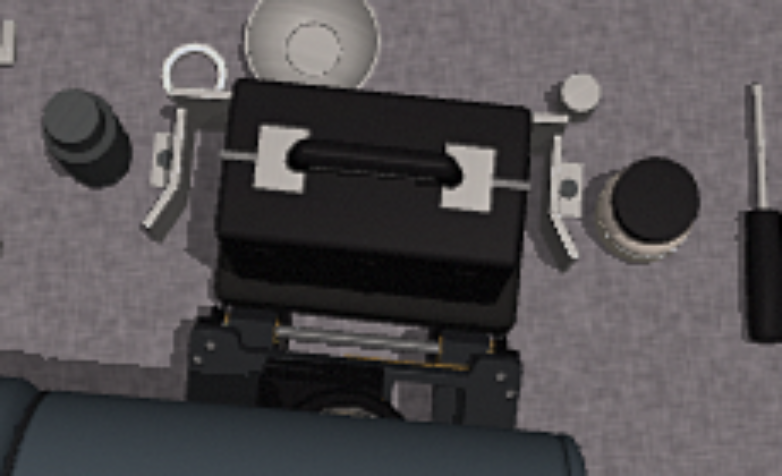

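The crop shows the case inside the bay between the fences, its far top edge running (235,80)–(530,108) against stop ends at (200,95) and (550,119). It is slightly over-turned, so the right end still needs closing.

Emit:
send_rows(
  commands=[
    [0.005, 0, -0.009, 0.8, 0, 0.4, 87],
    [0.005, 0, -0.009, 0.8, 0, 0.4, 87],
    [0.005, 0, -0.009, 0.8, 0, 0.4, 87],
    [0.005, 0, -0.009, 0.8, 0, 0.4, 87],
    [0, 0, 0, 0, 0, 0, 87],
  ],
)

```text
time: 22.55
position: [0.5597, 0.0582, 0.0331]
orientation: [0.968, -0.038, 0.248, 0.004]
wrist_force: [-22.6, -7.8, 13.2]
gripper_width: 1.002
gripper_force: 11.0
```

Run:
```python
from h import *
poke()
im,d=get_image("top");far(d)
```

```text
t 22.55 pos [559.7  58.2  33.1] x [ 0.874 -0.072  0.481] y [-0.076 -0.997 -0.011] z [ 0.48  -0.027 -0.877] F [-22.6  -7.8  13.2] w 1.0 j [-0.11  0.78  2.08  3.03  0.22 -1.48]
far-edge case [632.3  50.5] yaw -0.079 width 163.6 | bay [-59.9  -5.8] 0.009
```

Emit:
send_rows(
  commands=[
    [0.005, 0, -0.009, 1, 0, 0.5, 87],
    [0.005, 0, -0.009, 1, 0, 0.5, 87],
    [0, 0, 0, 0.8, 0, 0.4, 87],
    [0, 0, 0, 0, 0, 0, 87],
  ],
)

```text
time: 23.1
position: [0.5594, 0.058, 0.0329]
orientation: [0.969, -0.03, 0.245, 0.002]
wrist_force: [-30.4, -8.3, 20.4]
gripper_width: 1.001
gripper_force: 14.5
```

Run:
```python
from h import *
poke()
im,d=get_image("top");far(d)
```

```text
t 23.1 pos [559.4  58.   32.9] x [ 0.878 -0.057  0.475] y [-0.059 -0.998 -0.011] z [ 0.475 -0.018 -0.88 ] F [-30.4  -8.3  20.4] w 1.0 j [-0.11  0.77  2.08  2.96  0.21 -1.44]
far-edge case [631.8  50.1] yaw -0.075 width 163.0 | bay [-60.3  -6.2] 0.013
```

Emit:
send_rows(
  commands=[
    [0, 0, 0, -2, 0, -1.1, 87],
    [0, 0, 0, -3, 0, -1.6, 87],
    [0, 0, 0, -4, 0, -2.2, 87],
    [0, 0, 0, -6, 0, -3.3, 87],
    [0, 0, 0, -12, 0, -6.5, 87],
    [0, 0, 0, -16, 0, -8.7, 87],
    [0, 0, 0, -16, 0, -8.7, 87],
    [0, 0, 0, -16, 0, -8.7, 87],
    [0, 0, 0, -16, 0, -8.7, 87],
    [0, 0, 0, 0, 0, 0, 87],
  ],
)

```text
time: 24.4
position: [0.4713, 0.0637, 0.0331]
orientation: [0.965, -0.024, 0.26, 0.002]
wrist_force: [-0.4, 0.1, -0.1]
gripper_width: 1.0
gripper_force: 0.0
```

Emit:
send_rows(
  commands=[
    [0, 0, 0, 7, 0, -20, 87],
    [0, 0, 0, 9, 0, -18, 87],
    [0, 0, 0, 9, 0, -18, 87],
    [0, 0, 0, 9, 0, -18, 87],
    [0, 0, 0, 9, 0, -18, 87],
    [0, 0, 0, 9, 0, -18, 87],
    [0, 0, 0, 9, 0, -18, 87],
    [0, 0, 0, 9, 0, -18, 87],
    [0, 0, 0, 0, 0, 0, 87],
  ],
)

```text
time: 25.52
position: [0.4615, 0.0674, 0.1701]
orientation: [0.965, -0.021, 0.262, -0.006]
wrist_force: [-0.1, -0.1, -0.1]
gripper_width: 0.998
gripper_force: 0.0
```

Run:
```python
from h import *
poke()
im,d=get_image("top");far(d);pose(d,(.5,.75))
W=cloud("top",d)
# case foot clearance to stop: visible stop ends, face at z 20..80 beyond the case
x,y,z=np.moveaxis(W,-1,0)*1000
for lo,hi in((108,165),(-62,-52)):
    m=(z>25)&(z<80)&(x>670)&(x<715)&(y>lo)&(y<hi); print(m.sum(),np.median(x[m]) if m.any() else 0,np.median(y[m]) if m.any() else 0)
im,d=get_image("side"); cv2.imwrite("pics/side4.png",cv2.resize(im[100:330,100:400],None,fx=2.5,fy=2.5))
```

```text
t 25.52 pos [461.5  67.4 170.1] x [ 0.862 -0.044  0.505] y [-0.038 -0.999 -0.023] z [ 0.506  0.    -0.863] F [-0.1 -0.1 -0.1] w 1.0 j [-0.14  0.39  2.27  2.11  0.08 -0.62]
far-edge case [632.1  50.4] yaw -0.077 width 163.0 | bay [-60.1  -5.9] 0.011
case top [633.5  50.5] [164.   90.8] yaw -0.082 | in bay [-58.7  -5.6] 0.006
64 700.8129697970351 153.75886099683666
28 683.2583614034477 -56.99164598630411
```

View pics/side4.png

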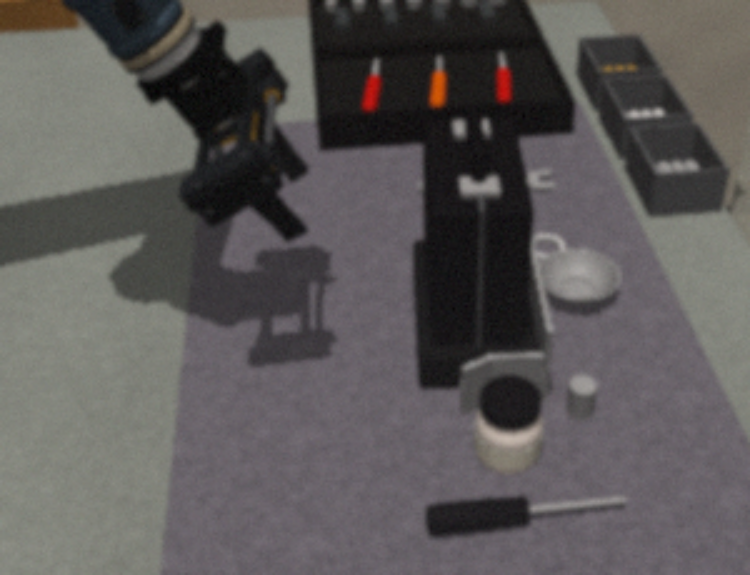

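The side view shows the case upright in the bay at about (480,260), flush with the stop, the bystanders in place, and the gripper well clear at (250,160). The full top-face fit puts the case 58.7 mm before the stop and 6 mm off the middle line. Its yaw of -0.082 matches the stop's -0.083.

```bash
python3 -c "
from plant import order
print(order.close_job())"
```

```text
the job is handed in; nothing more can be done
None
```

The tool case is parked upright in the bay, against the back stop to within the camera's 2 mm, square to it and about 6 mm right of the middle line; the arm is clear and the job was handed in after about 26 s.

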